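Tip only the large balls out of the divided tilting tray

ROBOT

A 6-joint arm with a two-finger parallel gripper is mounted at the origin on a cart in front of the work surface, level with it; the furniture and walls round the work are solid. World frame = base frame: x ahead of the robot, y to its left, z up, the work surface at z = 0. Lengths are in m, angles in rad, forces in N, time in s.
With the tool pointing down it reaches from about 0.35 to 0.85 m from the base axis. Payload 8.1 kg.
Tool frame: the origin (TCP) lies at the very end of the fingers, on their centre line; the grasp point (between the pads) lies 19 mm behind it; z points along the fingers, y is the direction in which the jaws open and shut (so a half turn about z gives the same grasp; the last joint's range is limited). The gripper opens to 85 mm and grips with 20 to 120 N. Pads are 22 mm wide; open, the fingers measure 114 mm over their backs; the gripper's body (76 mm by 85 mm) begins 54 mm behind the grasp point. The pads swing forward as they close: fully open they stand 13 mm farther back than shut.
Start: joints at [-0.085, 0.13, 1.488, -0, 1.523, -0.085], TCP at [0.6, 0, 0.231] pointing down, gripper open.
Joint ranges: [-2.96, 2.96], [-0.89, 2.26], [0.02, 2.5], [-1.34, 4.48], [0, 2.73], [-2.66, 2.66]. Speed limits (rad/s): [2.39, 2.39, 2.79, 3.14, 3.14, 3.14].

INTERFACE

Orientations are given as a unit quaternion [x, y, z, w].
In Python, from cell import r gives the robot as it stands.
- The arm moves only by the tool carry_out, never from a script. Its arguments are lists of equal length, an entry for each row: "offset": the shift along the tool's x, y, z in mm, a list of three; "twist": the turn, a rotation vector about the tool's x, y, z in units of 6 degrees (1.0 is 6 degrees), a list of three; "jaw": the opening, from 0 (shut) to 1 (fully open). A call has 1 to 10 rows; each row shifts and turns the commanded pose from where the row before left it, along the tool's axes as they then stand; what a row does not reach is not made up. A row lasts 1/10 s, in which the tool goes at most 50 mm and 8.59 degrees, less where a joint would pass 70% of its speed; a pose out of reach is approached as far as the arm can. A call is refused whole if a number of a shift passes 50 or a number of a turn 1, either way. A call with a gripper value outside its range is refused whole. The fingers move at their own pace and stop on an object; the grip force is fixed at half the most. Time passes only in rows, so rows that do not move let the fingers close. It gives the time, the measured TCP pose, the force and the opening at its end, in the units of the state.
- r.get_obs(): the state, without advancing time (a new reading comes with each control period).
- r.capture(name): name is "scene" or "side" or "wrist"; returns the picture (480x640x3 uint8, blue, green, red); there is no depth.
- r.get_calibration(name): a dict with "fx", "fy", "cx", "cy" (pixels), "R" (3x3) and "t" (3): a world point X has camera coordinates R X + t. Camera axes: x right, y down, z forward; pixel columns grow to the right and rows downward; lengths in m; the calibration is good to about 2 mm. A picture is of the moment at which its call begins: read the wrist's pose just before it. get_calibration takes no time and is no camera call; for the wrist camera it gives the pose at the moment of the call.
- r.close_job(): hands the job in, once; it reports no verdict.
The state is a dict: "clock": time; "joint_pos": joint angles; "joint_velocities": joint speeds; "effort": joint torques, N m; "eef_pos": TCP position; "tcp_rot": TCP orientation; "ft_force": force on the tool from outside, world axes, zero at the start; "moment": the same for the moment, N m; "width": finger opening in m.
Only numpy, scipy, OpenCV 4.12 (cv2) and the standard library are available. Lean on these libraries where they do the work, as an engineer would, in place of code of your own. Each camera call takes 0.05 s, during which the arm holds its last target. There are 200 camera calls.

TASK

Put the round porcelain dish on the worktop under the outer corner of the tray compartment that holds the two large steel balls. Then press that corner's bridge down until you feel the tray come firmly against its stop (about 10 N in all, never more than 25 N) and keep it there a moment, so that just those two balls roll out into the dish. Let the tray come back level, with all other balls and rollers still in their own compartments; drop nothing on the worktop and leave the things round about where they are.

Things in the scene. Friction and masses are not known exactly. Their poses are not given: they have to be found in the camera images.
- tray: white divided tray, 130 x 130 x 46 mm, on a two-axis pivot on a column. Origin: the pivot, 115 mm up, 24 mm above the tray's underside; x, y along its sides, z up. Cross walls along x and y make four compartments; floors slope 9 degrees down to the middle; each has a 36 mm opening at its outer corner under a flat bridge. The +x +y one holds the large balls; tipping to a corner empties that one only
- pad (a point): place to press: middle of the top of the bridge (18 mm radially x 58 x 5 mm) at the large balls' corner; level: 137 mm up, 70 mm from the pivot on the diagonal. Springs give up to 4 N and return the tray level; after 23 to 35 mm of travel (differs each time, must be felt) the tray meets its rubber stop and the force climbs about 10 N per mm. Balls roll out under the bridge
- lip (a point): tip of the pouring lip at that same corner, 92 mm from the pivot on the diagonal; 111 mm above the worktop when level, 70 to 80 mm when tipped to the stop. The balls land just outward of it: a dish centred 120 mm from the pivot on that diagonal catches them
- stand: dark steel foot (disc, 110 mm diameter, 12 mm high, fixed to the worktop) with a thin column that carries the tray, and on the column a rubber-rimmed collar, 80 mm diameter, clamped 69 to 75 mm up, that stops the tipping tray. Origin: centre of the underside, right below the tray's pivot
- dish_center (a point): round white porcelain dish, open on top, loose: outer diameter 104 mm, 30 mm high, upright wall 8 mm thick, inside diameter 88 mm, floor 6 mm thick, about 160 g. Point: on its axis, 15 mm above its underside. It can be pushed, or pinched by its wall from above
- timer: bystander: bench timer, 66 x 66 x 18 mm; origin at the centre of its underside
- tape_roll: bystander: roll of label tape lying flat, 60 mm diameter, 19 mm high; origin at the centre of its underside
- lens_cleaner: bystander: small upright dropper bottle, 30 mm diameter, 72 mm high; origin at the centre of its underside
- large_a_center (a point): one of the two large dark steel balls, 18 mm diameter; point at its centre
- large_b_center (a point): one of the two large dark steel balls, 18 mm diameter; point at its centre
- small_a_center (a point): one of the four small dark steel balls, 12 mm diameter, this one in the compartment at -x +y of the tray; point at its centre
- small_b_center (a point): one of the four small dark steel balls, 12 mm diameter, this one in the compartment at -x +y of the tray; point at its centre
- small_c_center (a point): one of the four small dark steel balls, 12 mm diameter, this one in the compartment at +x -y of the tray; point at its centre
- small_d_center (a point): one of the four small dark steel balls, 12 mm diameter, this one in the compartment at +x -y of the tray; point at its centre
- roller_a_center (a point): one of the two short dark steel rollers, 12 mm diameter, 18 mm long, in the compartment at -x -y of the tray; point at its centre
- roller_b_center (a point): one of the two short dark steel rollers, 12 mm diameter, 18 mm long, in the compartment at -x -y of the tray; point at its centre
Things that resemble listed ones, but are neither listed nor needed, are in the scene too. Of the things that look like the part that bears dish_center, the smallest one is meant.

How it is judged:
On the way:
1. the corner of the large balls is pressed firmly (more than 6 N) down onto its stop (contact force between any of the fingers, the arm and tray above 6 N and angle between tray's own z axis and vertical above 0.26 rad and height (world z) of lip below 0.09 m), for 0.2 s.
At the end, for the whole second after the job is handed in: both large balls lie in the dish (centres within 44 mm of its axis, below 35 mm), the dish stands upright on the worktop, the tray is level again (within 0.07 rad), and each small ball and roller is in the compartment where it began (horizontal distance between each of large_a_center, large_b_center and dish_center below 0.044 m and height (world z) of each of large_a_center, large_b_center below 0.035 m and z of each of small_a_center, small_b_center, small_c_center, small_d_center, roller_a_center, roller_b_center in the frame of tray above -0.02 m and x of small_a_center in the frame of tray between -0.065 and 0 m and y of small_a_center in the frame of tray between 0 and 0.065 m and x of small_b_center in the frame of tray between -0.065 and 0 m and y of small_b_center in the frame of tray between 0 and 0.065 m and x of small_c_center in the frame of tray between 0 and 0.065 m and y of small_c_center in the frame of tray between -0.065 and 0 m and x of small_d_center in the frame of tray between 0 and 0.065 m and y of small_d_center in the frame of tray between -0.065 and 0 m and x of roller_a_center in the frame of tray between -0.065 and 0 m and y of roller_a_center in the frame of tray between -0.065 and 0 m and x of roller_b_center in the frame of tray between -0.065 and 0 m and y of roller_b_center in the frame of tray between -0.065 and 0 m and angle between dish_center's own z axis and vertical below 0.1 rad and height (world z) of dish_center below 0.02 m and angle between tray's own z axis and vertical below 0.07 rad); the robot touches nothing.
It fails at once if the tray is pushed with more than 25 N (contact force between any of the fingers, the arm and tray above 25 N).
It fails at once if a large ball falls beside the dish onto the worktop (height (world z) of any of large_a_center, large_b_center below 0.0115 m).
It fails at once if a small ball or a roller falls out of the tray (height (world z) of any of small_a_center, small_b_center, small_c_center, small_d_center, roller_a_center, roller_b_center below 0.05 m).
It fails at once if a bystander is moved by more than 3 cm or knocked over (distance of any of timer, tape_roll, lens_cleaner from where it was at the start of the episode above 0.03 m or angle between lens_cleaner's own z axis and vertical above 0.5 rad).
It also fails if it takes over 51 s, if anything falls off the work surface, if the arm or the gripper's body presses on something with over 40 N, if the wrist force passes 120 N, or if a joint passes its speed limit or range.

## Working session

There is one attempt and no reset: what is moved stays moved. The work goes in short steps, Python scripts to look and compute and a tool call to move; the robot and the scene stay as the last step left them, time stands still between calls to the robot, and variables do not carry over. Pictures are saved under pics/ and viewed, about 8 in all and at most 12, crops included, and the job is handed in when it is done.

Besides the shell and the picture viewer there is one more tool, called after "Call:" in YAML: its name, and indented under it one key for each argument. carry_out: Moves the arm, as the interface text tells. Its arguments: {"type":"object","properties":{"offset":{"type":"array"},"twist":{"type":"array"},"jaw":{"type":"array"}},"required":["offset","twist","jaw"]}

```bash
mkdir -p pics
cat > h.py <<'E'
import numpy as np, cv2
from cell import r
def ray(c,u,v,z):
    R=np.array(c["R"]);t=np.array(c["t"])
    o=-R.T@t; d=R.T@np.array([(u-c["cx"])/c["fx"],(v-c["cy"])/c["fy"],1])
    return o+d*(z-o[2])/d[2]
def proj(c,X):
    p=np.array(c["R"])@np.array(X)+np.array(c["t"]); return c["fx"]*p[0]/p[2]+c["cx"],c["fy"]*p[1]/p[2]+c["cy"]
E
python3 - <<'E'
from h import *
for n in("scene","side"):
    cv2.imwrite(f"pics/{n}0.png",r.capture(n)); c=r.get_calibration(n); R=np.array(c["R"]); print(n,c["fx"],-R.T@np.array(c["t"]),R[2])
o=r.get_obs();print(o)
E
```

```text
scene 606.8250924012885 [-0.41302862 -0.82016136  1.2743532 ] [ 0.57431372  0.3994461  -0.7145674 ]
side 501.3203305178328 [-0.00866533  1.03587003  0.75020158] [ 0.37595887 -0.81699482 -0.43723494]
{'clock': 0.1, 'joint_pos': array([-8.53995925e-02,  1.31124879e-01,  1.48916641e+00,  6.51160940e-06,
        1.52301568e+00, -8.54432120e-02]), 'joint_velocities': array([-0.00089191, -0.00117495, -0.00167614, -0.00160252,  0.00057837,
       -0.00104705]), 'effort': array([ 1.52257860e-03, -5.70947063e+01, -5.01941299e+01, -1.80579236e-04,
        8.16394575e-03,  5.26326357e-05]), 'eef_pos': array([5.99499442e-01, 6.78198896e-05, 2.30328082e-01]), 'tcp_rot': array([ 7.07091211e-01,  7.07121831e-01, -5.49695974e-04, -6.57700889e-04]), 'ft_force': array([-0.55063086,  0.5224775 , -0.07382412]), 'moment': array([ 0.02386898,  0.02263683, -0.01408869]), 'width': 0.08555754616916723}
```

View pics/scene0.png

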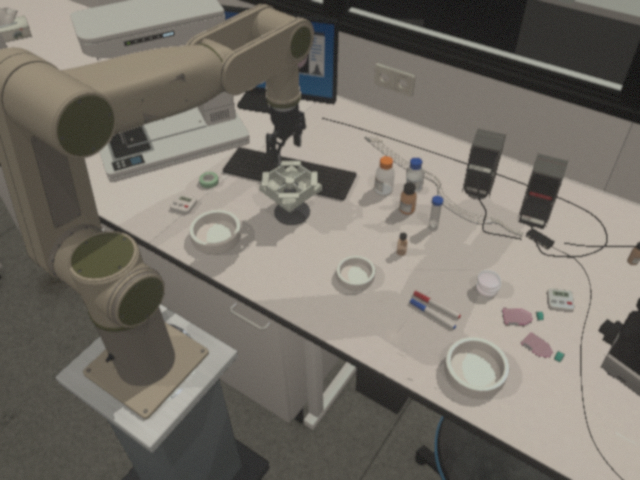

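View pics/side0.png

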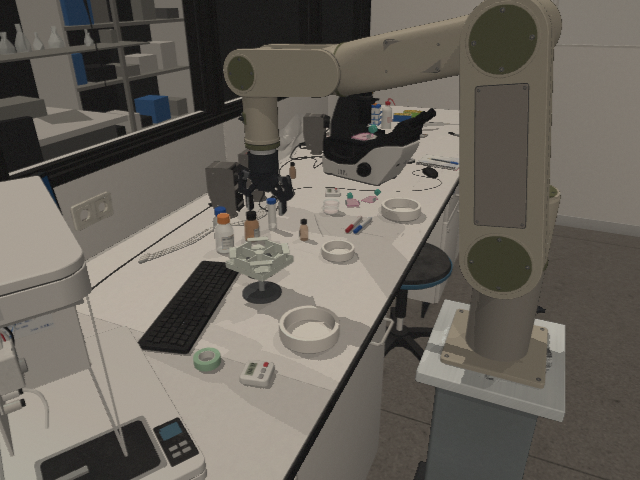

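Candidates for the dish (scene pixels): (215,232), (355,273), (477,367), plus a small pot (487,283). The smallest round dish is (355,273), which I'll check for size. The tray is at scene (290,185) and side (260,258).

Run:
```python
from h import *
cs=r.get_calibration("scene");cd=r.get_calibration("side")
P=lambda c,u,v,z:np.round(ray(c,u,v,z),3)
print("dish top L,R scene",P(cs,335.5,273,.03),P(cs,376,273,.03), "big1",P(cs,190,232,.03),P(cs,243,232,.03),"big2",P(cs,445,365,.03),P(cs,508,365,.03))
print("dish side L,R",P(cd,320,248,.03),P(cd,355,248,.03),"ctr",P(cd,337.5,247,.03),P(cs,355,271,.03))
print("foot",P(cs,292,210,.012),P(cd,262,291,.012))
print("tray",P(cs,290,184,.125),P(cd,260,255,.125))
print("timer",P(cs,183,204,.018),P(cd,258,371,.018),"tape",P(cs,208,179,.019),P(cd,207,357,.019),"bottle",P(cs,402,253,0),P(cd,304,239,0))
a=cv2.imread("pics/scene0.png")[145:295,240:390];b=cv2.imread("pics/side0.png")[225:315,215:365]
cv2.imwrite("pics/crop.png",np.hstack([cv2.resize(a,(400,400),interpolation=2),cv2.resize(b,(400,240),interpolation=2) if 0 else cv2.copyMakeBorder(cv2.resize(b,(400,240),interpolation=2),0,160,0,0,0)]))
```

```text
dish top L,R scene [ 0.471 -0.242  0.03 ] [ 0.53  -0.333  0.03 ] big1 [0.371 0.192 0.03 ] [0.454 0.064 0.03 ] big2 [ 0.375 -0.612  0.03 ] [ 0.456 -0.735  0.03 ]
dish side L,R [ 0.558 -0.25   0.03 ] [ 0.457 -0.293  0.03 ] ctr [ 0.51  -0.278  0.03 ] [ 0.505 -0.282  0.03 ]
foot [0.62  0.012 0.012] [0.615 0.02  0.012]
tray [0.611 0.005 0.125] [0.614 0.02  0.125]
timer [0.455 0.301 0.018] [0.457 0.315 0.018] tape [0.584 0.314 0.019] [0.585 0.322 0.019] bottle [ 0.657 -0.345  0.   ] [ 0.659 -0.343  0.   ]
```

View pics/crop.png

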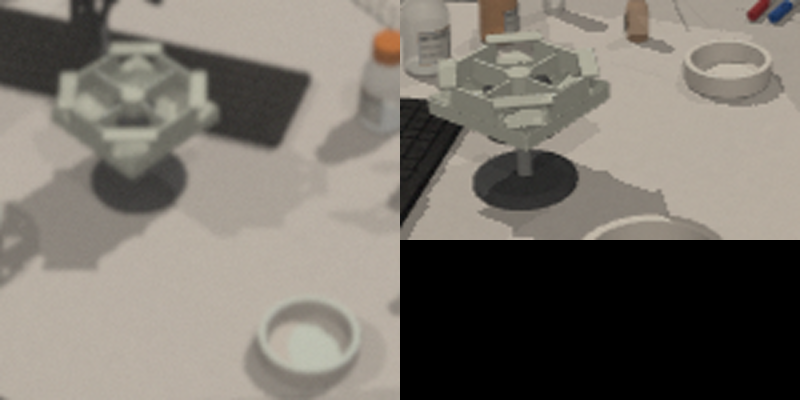

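Crop: the tray's left, with four corners; the chosen dish, bottom right at scene (355,273), measures about 108 mm across (104 given) while the others are about 150 mm. Now I need the wrist view to see which compartment holds the large balls.

Run:
```python
from h import *
c=r.get_calibration("wrist");R=np.array(c["R"]);print(c["fx"],-R.T@np.array(c["t"]),R)
cv2.imwrite("pics/w0.png",r.capture("wrist"))
```

```text
332.17963665012974 [0.60000647 0.07533503 0.37393961] [[ 9.99994500e-01  1.31722239e-04 -3.31397820e-03]
 [ 1.11984615e-03 -9.53939351e-01  2.99997436e-01]
 [-3.12181788e-03 -2.99999497e-01 -9.53934251e-01]]
```

View pics/w0.png

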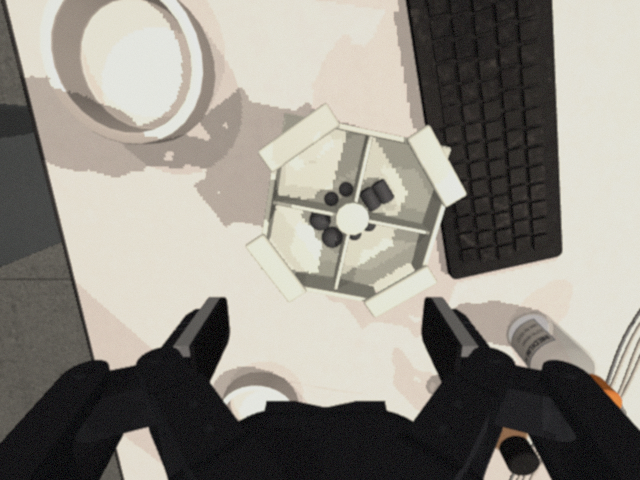

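Wrist view: large balls at (320,221) and (331,237) with their bridge at (276,268); rollers opposite at (376,194); small balls in the other two.

Run:
```python
from h import *
c=r.get_calibration("wrist")
B=np.array([ray(c,u,v,.137) for u,v in((276,268),(400,291),(437,166),(299,137))])
print(B.round(4)); m=B.mean(0);print("pivot",m.round(4),"diag dist",np.linalg.norm(B-m,axis=1).round(4))
w=B-m; a=[np.arctan2(w[i,1],w[i,0])-i*np.pi/2 for i in range(4)]; a=np.unwrap(a); print("angles",np.degrees(a))
a=a.mean();d=np.array([np.cos(a),np.sin(a),0])
print(np.degrees(a),"pad",m+.07*d,"dish",m+.12*d, "dirs",d)
D=[ray(c,u,v,.03) for u,v in((225,385),(298,385))];print("dish rim guesses",D)
```

```text
[[ 0.5614 -0.0243  0.137 ]
 [ 0.6583 -0.0438  0.137 ]
 [ 0.6776  0.053   0.137 ]
 [ 0.5814  0.0724  0.137 ]]
pivot [0.6197 0.0143 0.137 ] diag dist [0.0699 0.0697 0.0697 0.0696]
angles [-146.44487774 -146.39814296 -146.29325765 -146.62701193]
-146.4408225701197 pad [ 0.56133549 -0.02436101  0.137     ] dish [ 0.51966972 -0.05200091  0.137     ] dirs [-0.83331531 -0.55279796  0.        ]
dish rim guesses [array([ 0.47235434, -0.22913749,  0.03      ]), array([ 0.56466849, -0.228874  ,  0.03      ])]
```

Dish about (0.507,-0.280), target (0.520,-0.052), pad (0.561,-0.024). I'll turn the jaws to the diagonal, go above the dish's outer wall and look.

Call:
carry_out:
  offset:
    - [0, 0, 0]
    - [0, 0, 0]
    - [0, 0, 0]
    - [0, 0, 0]
    - [0, 0, 0]
    - [0, 0, 0]
    - [0, 0, 0]
  twist:
    - [0, 0, -0.94]
    - [0, 0, -0.94]
    - [0, 0, -0.93]
    - [0, 0, -0.93]
    - [0, 0, -0.93]
    - [0, 0, -0.93]
    - [0, 0, 0]
  jaw: [0.4, 0.4, 0.4, 0.4, 0.4, 0.4, 0.4]

```text
clock: 0.85
eef_pos: [0.5998, 0.0001, 0.2309]
tcp_rot: [0.472, 0.882, -0.0, -0.0]
ft_force: [-0.4, -0.3, 0.2]
width: 0.0338
```

Call:
carry_out:
  offset:
    - [-26, -40, 9]
    - [-26, -40, 9]
    - [-26, -40, 9]
    - [-26, -40, 9]
    - [-26, -40, 9]
    - [-26, -40, 8]
    - [-26, -40, 8]
    - [0, 0, 0]
    - [0, 0, 0]
  twist:
    - [0, 0, 0]
    - [0, 0, 0]
    - [0, 0, 0]
    - [0, 0, 0]
    - [0, 0, 0]
    - [0, 0, 0]
    - [0, 0, 0]
    - [0, 0, 0]
    - [0, 0, 0]
  jaw: [0.4, 0.4, 0.4, 0.4, 0.4, 0.4, 0.4, 0.4, 0.4]

```text
clock: 1.75
eef_pos: [0.4667, -0.3073, 0.1698]
tcp_rot: [0.475, 0.88, 0.0, -0.001]
ft_force: [0.4, 1.5, -0.3]
width: 0.0339
```

Run:
```python
from h import *
c=r.get_calibration("wrist");o=r.get_obs();print(o["clock"],o["eef_pos"],o["width"])
im=r.capture("wrist")
P0=proj(c,[.507,-.28,.03]);print(P0, proj(c,[.507-.04,-.28-.0265,.03]))
cv2.imwrite("pics/w1.png",im)
```

```text
1.75 [ 0.46666988 -0.30726033  0.16977907] 0.033926687754513164
(np.float64(381.51474602297725), np.float64(221.90030408253403)) (np.float64(327.0713724237534), np.float64(222.08126097228475))
```

View pics/w1.png

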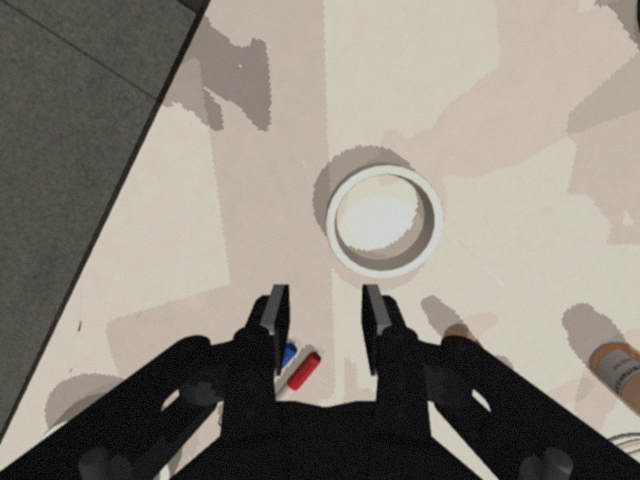

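Wrist view: dish rim spans columns 327–442, rows 164–278 (101 mm, centre (384,221)); that's 3 mm along +y of my estimate. Correct and descend.

Call:
carry_out:
  offset:
    - [1.5, 3, 40]
    - [0, 0, 40]
    - [0, 0, 30]
    - [0, 0, 20]
    - [0, 0, 15]
    - [0, 0, 13]
    - [0, 0, 0]
    - [0, 0, 0]
  twist:
    - [0, 0, 0]
    - [0, 0, 0]
    - [0, 0, 0]
    - [0, 0, 0]
    - [0, 0, 0]
    - [0, 0, 0]
    - [0, 0, 0]
    - [0, 0, 0]
  jaw: [0.4, 0.4, 0.4, 0.4, 0.4, 0.4, 0.4, 0.4]

```text
clock: 2.6
eef_pos: [0.4698, -0.3036, 0.013]
tcp_rot: [0.472, 0.881, -0.0, 0.0]
ft_force: [0.3, -0.5, 1.0]
width: 0.0337
```

Call:
carry_out:
  offset:
    - [0, 0, 0]
    - [0, 0, 0]
    - [0, 0, 0]
    - [0, 0, 0]
    - [0, 0, 0]
    - [0, 0, 0]
  twist:
    - [0, 0, 0]
    - [0, 0, 0]
    - [0, 0, 0]
    - [0, 0, 0]
    - [0, 0, 0]
    - [0, 0, 0]
  jaw: [0, 0, 0, 0, 0, 0]

```text
clock: 3.2
eef_pos: [0.4702, -0.3045, 0.0138]
tcp_rot: [0.473, 0.881, -0.0, 0.001]
ft_force: [0.1, -0.1, 6.6]
width: 0.0065
```

Call:
carry_out:
  offset:
    - [0, 0, -4]
    - [0, 0, -4]
    - [0, 0, 0]
    - [0, 0, 0]
  twist:
    - [0, 0, 0]
    - [0, 0, 0]
    - [0, 0, 0]
    - [0, 0, 0]
  jaw: [0, 0, 0, 0]

```text
clock: 3.6
eef_pos: [0.469, -0.3035, 0.0202]
tcp_rot: [0.473, 0.881, -0.0, -0.0]
ft_force: [-0.1, 0.6, -1.3]
width: 0.0064
```

Run:
```python
from h import *
c=r.get_calibration("wrist");o=r.get_obs();print(o["eef_pos"],o["width"],o["ft_force"])
im=r.capture("wrist"); sd=r.capture("side")
cv2.imwrite("pics/w2.png",np.hstack([cv2.resize(im,(400,300)),cv2.resize(sd[190:310,250:410],(400,300))]))
```

```text
[ 0.46904566 -0.30354398  0.02023963] 0.006396042376504795 [-0.1441373   0.58699081 -1.27091176]
```

View pics/w2.png

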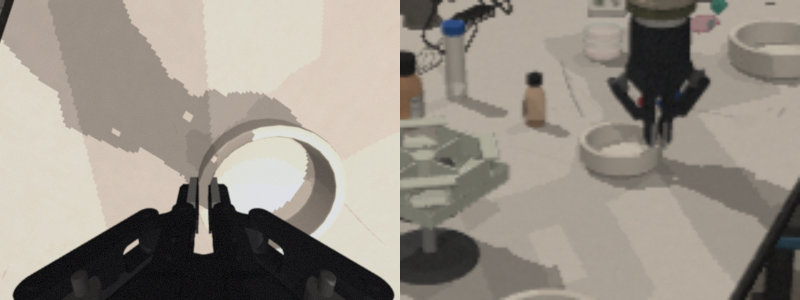

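Left: fingers pinch the dish's outer wall at (205,190); right: dish lifted level. Carry it to the target.

Call:
carry_out:
  offset:
    - [12, 9, 0]
    - [24, 18, 0]
    - [26, 19, 0]
    - [26, 19, 0]
    - [26, 19, 0]
    - [26, 19, 0]
    - [24, 18, 0]
    - [17, 12.5, 0]
    - [0, 0, 0]
    - [0, 0, 0]
  twist:
    - [0, 0, 0]
    - [0, 0, 0]
    - [0, 0, 0]
    - [0, 0, 0]
    - [0, 0, 0]
    - [0, 0, 0]
    - [0, 0, 0]
    - [0, 0, 0]
    - [0, 0, 0]
    - [0, 0, 0]
  jaw: [0, 0, 0, 0, 0, 0, 0, 0, 0, 0]

```text
clock: 4.7
eef_pos: [0.4799, -0.0782, 0.0202]
tcp_rot: [0.472, 0.882, -0.0, -0.0]
ft_force: [0.5, -0.3, -1.8]
width: 0.006
```

Call:
carry_out:
  offset:
    - [0, 0, 3]
    - [0, 0, 3]
    - [0, 0, 1]
    - [0, 0, 0]
    - [0, 0, 0]
  twist:
    - [0, 0, 0]
    - [0, 0, 0]
    - [0, 0, 0]
    - [0, 0, 0]
    - [0, 0, 0]
  jaw: [0, 0, 0, 0, 0]

```text
clock: 5.2
eef_pos: [0.4802, -0.0797, 0.0138]
tcp_rot: [0.473, 0.881, -0.0, -0.0]
ft_force: [-4.6, 1.2, 9.1]
width: 0.0066
```

Call:
carry_out:
  offset:
    - [0, 0, 0]
    - [0, 0, 0]
    - [0, 0, 0]
    - [0, 0, 0]
    - [0, 0, -30]
    - [0, 0, -45]
    - [0, 0, -45]
    - [0, 0, -45]
    - [0, 0, -20]
    - [0, 0, 0]
  twist:
    - [0, 0, 0]
    - [0, 0, 0]
    - [0, 0, 0]
    - [0, 0, 0]
    - [0, 0, 0]
    - [0, 0, 0]
    - [0, 0, 0]
    - [0, 0, 0]
    - [0, 0, 0]
    - [0, 0, 0]
  jaw: [0.35, 0.35, 0.35, 0.35, 0.35, 0.3, 0, 0, 0, 0]

```text
clock: 6.2
eef_pos: [0.4827, -0.0797, 0.2029]
tcp_rot: [0.473, 0.881, 0.001, 0.004]
ft_force: [0.9, -0.3, 0.1]
width: -0.0002
```

Run:
```python
from h import *
c=r.get_calibration("wrist");o=r.get_obs();print(o["clock"],o["eef_pos"],o["width"],o["ft_force"])
im=r.capture("wrist"); print(proj(c,[.52,-.052,.03]),proj(c,[.5614,-.0243,.137]))
for a in range(0,360,45): 
    p=proj(c,[.52+.052*np.cos(np.radians(a)),-.052+.052*np.sin(np.radians(a)),.03]); cv2.circle(im,(int(p[0]),int(p[1])),2,(0,0,255),-1)
p=proj(c,[.5614,-.0243,.137]);cv2.circle(im,(int(p[0]),int(p[1])),2,(0,255,0),-1)
cv2.imwrite("pics/w3.png",im)
```

```text
6.2 [ 0.48267604 -0.07965558  0.2028778 ] -0.0001508477260320517 [ 0.85586439 -0.29859245  0.05411508]
(np.float64(372.90709990999096), np.float64(210.26096582600087)) (np.float64(469.97352408165625), np.float64(246.52629464836022))
```

View pics/w3.png

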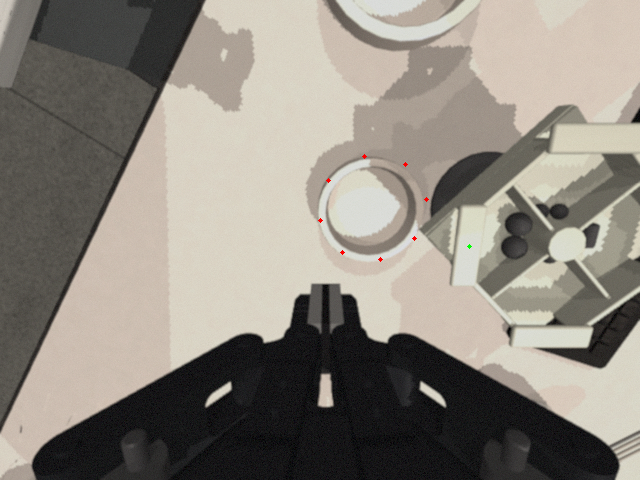

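The dish (centre about (368,210)) sits ~4 mm outward of target, well within tolerance; green dot lies on the right bridge. Now move the shut fingers above the pad.

Call:
carry_out:
  offset:
    - [0, 20, 0]
    - [0, 30, 10]
    - [0, 30, 15]
    - [0, 14, 19]
    - [0, 0, 0]
    - [0, 0, 0]
  twist:
    - [0, 0, 0]
    - [0, 0, 0]
    - [0, 0, 0]
    - [0, 0, 0]
    - [0, 0, 0]
    - [0, 0, 0]
  jaw: [0, 0, 0, 0, 0, 0]

```text
clock: 6.85
eef_pos: [0.5568, -0.0268, 0.1522]
tcp_rot: [0.472, 0.881, -0.001, -0.002]
ft_force: [-0.6, 0.4, -0.2]
width: -0.0002
```

Call:
carry_out:
  offset:
    - [0, 0, 6]
    - [0, 0, 6]
    - [0, 0, 5]
    - [0, 0, 4]
    - [0, 0, 4]
    - [0, 0, 4]
    - [0, 0, 3]
    - [0, 0, 2]
    - [0, 0, 0]
  twist:
    - [0, 0, 0]
    - [0, 0, 0]
    - [0, 0, 0]
    - [0, 0, 0]
    - [0, 0, 0]
    - [0, 0, 0]
    - [0, 0, 0]
    - [0, 0, 0]
    - [0, 0, 0]
  jaw: [0, 0, 0, 0, 0, 0, 0, 0, 0]

```text
clock: 7.75
eef_pos: [0.5582, -0.0269, 0.1199]
tcp_rot: [0.473, 0.881, -0.0, -0.0]
ft_force: [-2.5, -1.0, 1.4]
width: -0.0
```

Call:
carry_out:
  offset:
    - [0, 0, 1]
    - [0, 0, 1]
    - [0, 0, 1]
    - [0, 0, 0]
  twist:
    - [0, 0, 0]
    - [0, 0, 0]
    - [0, 0, 0]
    - [0, 0, 0]
  jaw: [0, 0, 0, 0]

```text
clock: 8.15
eef_pos: [0.5585, -0.0269, 0.1172]
tcp_rot: [0.473, 0.881, 0.0, -0.0]
ft_force: [-2.6, -0.3, 2.0]
width: 0.0001
```

Call:
carry_out:
  offset:
    - [0, 0, 1]
    - [0, 0, 1]
    - [0, 0, 0]
  twist:
    - [0, 0, 0]
    - [0, 0, 0]
    - [0, 0, 0]
  jaw: [0, 0, 0]

```text
clock: 8.45
eef_pos: [0.5585, -0.0268, 0.1151]
tcp_rot: [0.473, 0.881, 0.0, -0.0]
ft_force: [-0.9, -0.5, 2.4]
width: -0.0004
```

Call:
carry_out:
  offset:
    - [0, 0, 0.5]
    - [0, 0, 0.5]
    - [0, 0, 0]
  twist:
    - [0, 0, 0]
    - [0, 0, 0]
    - [0, 0, 0]
  jaw: [0, 0, 0]

```text
clock: 8.75
eef_pos: [0.5585, -0.0268, 0.1143]
tcp_rot: [0.473, 0.881, 0.0, -0.0]
ft_force: [-2.0, 0.3, 2.7]
width: 0.0
```

Call:
carry_out:
  offset:
    - [0, 0, 0.5]
    - [0, 0, 0.5]
    - [0, 0, 0]
  twist:
    - [0, 0, 0]
    - [0, 0, 0]
    - [0, 0, 0]
  jaw: [0, 0, 0]

```text
clock: 9.05
eef_pos: [0.5585, -0.0269, 0.1132]
tcp_rot: [0.473, 0.881, 0.0, -0.0]
ft_force: [-3.2, 1.2, 3.0]
width: 0.0
```

Call:
carry_out:
  offset:
    - [0, 0, 0.5]
    - [0, 0, 0.5]
    - [0, 0, 0]
  twist:
    - [0, 0, 0]
    - [0, 0, 0]
    - [0, 0, 0]
  jaw: [0, 0, 0]

```text
clock: 9.35
eef_pos: [0.5586, -0.0269, 0.1124]
tcp_rot: [0.473, 0.881, 0.0, 0.0]
ft_force: [-3.9, 1.4, 4.3]
width: -0.0001
```

Call:
carry_out:
  offset:
    - [0, 0, 0.5]
    - [0, 0, 0.5]
    - [0, 0, 0]
  twist:
    - [0, 0, 0]
    - [0, 0, 0]
    - [0, 0, 0]
  jaw: [0, 0, 0]

```text
clock: 9.65
eef_pos: [0.5587, -0.0269, 0.1119]
tcp_rot: [0.473, 0.881, 0.0, 0.0]
ft_force: [-5.0, 1.4, 8.4]
width: 0.0002
```

Force has jumped: the stop. A little more, then hold.

Call:
carry_out:
  offset:
    - [0, 0, 0.3]
    - [0, 0, 0]
    - [0, 0, 0]
    - [0, 0, 0]
    - [0, 0, 0]
    - [0, 0, 0]
  twist:
    - [0, 0, 0]
    - [0, 0, 0]
    - [0, 0, 0]
    - [0, 0, 0]
    - [0, 0, 0]
    - [0, 0, 0]
  jaw: [0, 0, 0, 0, 0, 0]

```text
clock: 10.25
eef_pos: [0.5587, -0.027, 0.1118]
tcp_rot: [0.473, 0.881, 0.0, 0.0]
ft_force: [-5.3, 1.2, 8.6]
width: -0.0004
```

Run:
```python
from h import *
o=r.get_obs();print(o["clock"],o["eef_pos"],o["ft_force"])
im=r.capture("wrist"); sd=r.capture("side")
cv2.imwrite("pics/w4.png",np.hstack([cv2.resize(im,(400,300)),cv2.resize(sd[210:330,210:370],(400,300))]))
```

```text
10.25 [ 0.55874246 -0.02696238  0.11179318] [-5.28975815  1.15445511  8.63573414]
```

View pics/w4.png

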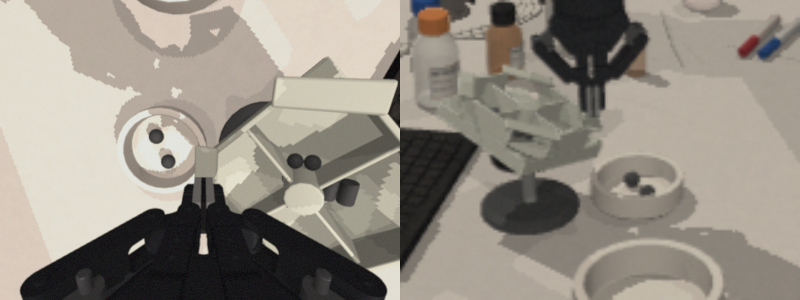

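Both large balls are in the dish (left crop (155,136), (168,161)); small balls and roller remain in their compartments. Release slowly.

Call:
carry_out:
  offset:
    - [0, 0, -2]
    - [0, 0, -3]
    - [0, 0, -3]
    - [0, 0, -3]
    - [0, 0, -3]
    - [0, 0, -3]
    - [0, 0, -3]
    - [0, 0, -3]
    - [0, 0, -3]
    - [0, 0, -4]
  twist:
    - [0, 0, 0]
    - [0, 0, 0]
    - [0, 0, 0]
    - [0, 0, 0]
    - [0, 0, 0]
    - [0, 0, 0]
    - [0, 0, 0]
    - [0, 0, 0]
    - [0, 0, 0]
    - [0, 0, 0]
  jaw: [0, 0, 0, 0, 0, 0, 0, 0, 0, 0]

```text
clock: 11.35
eef_pos: [0.5582, -0.0269, 0.1409]
tcp_rot: [0.473, 0.881, -0.0, -0.0]
ft_force: [0.7, -0.5, 0.7]
width: 0.0001
```

Call:
carry_out:
  offset:
    - [0, 0, -20]
    - [0, 0, -30]
    - [0, -20, -30]
    - [0, -20, -10]
    - [0, 0, 0]
    - [0, 0, 0]
    - [0, 0, 0]
    - [0, 0, 0]
    - [0, 0, 0]
    - [0, 0, 0]
  twist:
    - [0, 0, 0]
    - [0, 0, 0]
    - [0, 0, 0]
    - [0, 0, 0]
    - [0, 0, 0]
    - [0, 0, 0]
    - [0, 0, 0]
    - [0, 0, 0]
    - [0, 0, 0]
    - [0, 0, 0]
  jaw: [0, 0, 0, 0, 0, 0, 0, 0, 0, 0]

```text
clock: 12.35
eef_pos: [0.5251, -0.0488, 0.2304]
tcp_rot: [0.472, 0.881, -0.0, -0.0]
ft_force: [0.0, 0.2, -0.5]
width: -0.0
```

Run:
```python
from h import *
o=r.get_obs();print(o["clock"],o["eef_pos"],o["ft_force"])
im=r.capture("wrist"); sd=r.capture("side")
cv2.imwrite("pics/w5.png",np.hstack([cv2.resize(im,(400,300)),cv2.resize(sd[210:330,210:370],(400,300))]))
```

```text
12.35 [ 0.52514091 -0.04883569  0.23038793] [ 0.03463005  0.21621453 -0.4785529 ]
```

View pics/w5.png

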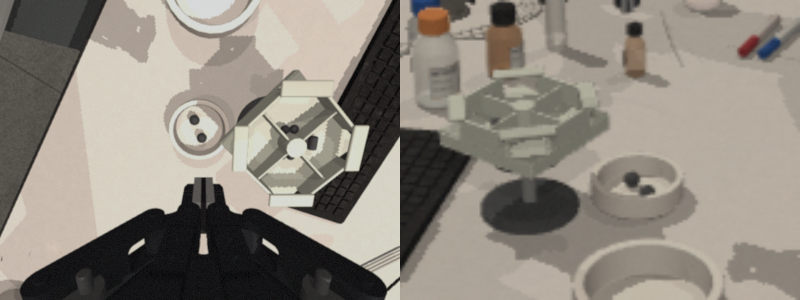

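The tray is level, both balls are in the dish at left-crop (194,119) and (201,138), and nothing is on the worktop. Handing in.

```bash
python3 -c "
from cell import r
print(r.close_job())"
```

```text
the job is handed in; nothing more can be done
None
```

I pinched the smallest dish by its wall, set it under the large-ball corner, and pressed that bridge onto its stop. Both large balls rolled into the dish. I then let the tray come back up and handed the job in at about 12 s of the 51 s allowed.

**Dish:** the chosen one measured about 101–108 mm across, against 104 mm given. It came to rest roughly 4 mm farther out than the 120 mm target, well inside what the balls needed.

**Press:** the force climbed sharply after about 25 mm of travel. I held it for 0.6 s or more at about 10 N total, about 8.6 N of it vertical. I judged tilt and lip height from that travel (about 0.35 rad) and did not measure them directly.

**Last pictures:**
- Both large balls lie in the dish, the tray is level, and nothing is on the worktop.
- The things near the tray and dish look unmoved. The timer and tape roll were outside the last crops, but the arm never went near them.
- Two small balls and at least one roller are visible in their own compartments.
- The other two small balls are hidden behind the inner walls at this angle, so I only know that none was seen outside the tray.

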